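# Start the board test

### The job

The board is already in the test fixture: push the fixture's clear lid down until it lies fully shut, without slamming it, then reach a fingertip down into the round guard well, press the start key right to its stop for about half a second, let it come up and draw clear. The key in the square well wipes the pass counter: leave it alone. Only push and press: grip, raise or carry nothing, and leave the board and the other things on the bench where they lie.

Things in the scene. Friction and masses are not known exactly. Their poses are not given: they have to be found in the camera images.
- fixture: board test fixture, fixed to the bench: dark flat case 240 mm deep (its x) by 260 wide (its y), with a clear lid hinged along its far (+x) side, opening towards the robot. Origin: centre of its underside on the bench; x points from its front (lid edge side) to its hinge, z up. Case top 55 mm above the bench; two aluminium hinge cheeks at the far edge reach 93 mm.
- lid (a joint): angle of the fixture's lid, rad: 0 = fully shut (level, on its stop), grows as it opens upward about the fixture's y axis through point lid_hinge; starts at 0.45 to 0.8. Stiff friction hinge: it stays where it is left; about 2 to 7 N down on the front bar moves it. Shut, its top face is 85 mm above the bench.
- lid_hinge (a point): middle of the lid's hinge axis; in the fixture's frame at (+110, 0, +80) mm. The lid: flat aluminium frame with a clear middle, 220 mm from this axis to its front edge, 230 wide, 10 thick (5 either side of the axis); a black lift tab 90 mm wide sticks out 17 mm beyond the middle of its front edge.
- lid_front (a point): point on the top face of the lid's solid front frame bar (26 mm wide), in the middle of its width; moves with the lid. In the lid's frame, whose origin is lid_hinge and whose axes are the fixture's when shut, at (-207, 0, +5) mm. A good place to push. z of this point's frame is normal to the lid's top face.
- start_station: START push-button station, fixed to the bench: round ivory housing 98 mm across, 45 high, with a ROUND dark guard collar on top: outer diameter 62 mm, well (bore) diameter 46, rim 78 mm above the bench, upright, in the middle. Origin: centre of the underside, under the well's axis. It may stand left or right of the fixture.
- start_key (a joint): travel of the start key, m: 0 = up, 0.005 = at its stop, straight down. Spring return: about 2 N to begin, 5 N at the stop.
- start_key_top (a point): centre of the top face of the start key, a white round key 30 mm across at the bottom of the round well; up, it lies 55 mm above the bench, 23 mm below the rim; the well's floor is 45 mm above the bench.
- clear_station: COUNTER-CLEAR push-button station, not to be used: a square ivory box, 88 x 88 x 45 mm, with a SQUARE dark guard collar 62 x 62 mm, well 46 x 46, rim 78 mm above the bench. Origin: centre of the underside. It stands on the other side of the fixture.
- clear_key (a joint): travel of the counter-clear key, m: 0 = up, 0.005 = down; a white square key 30 x 30 mm at the bottom of the square well. Must stay up.
- board: green circuit board 100 x 120 mm lying loose in the fixture's nest under the lid, top parts 72 mm above the bench. Origin: centre of its underside, 61 mm above the bench. Stays put.
- screwdriver: bystander: black-handled screwdriver lying on the bench between robot and fixture, 190 mm long, 26 mm thick; origin under its middle, x towards the tip.
- spare_board: bystander: spare green circuit board 75 x 90 mm lying on the bench, about 11 high; origin under its centre.
- solder_reel: bystander: solder reel standing on its flange, 64 mm across, 50 high; origin under its centre.
- flux_bottle: bystander: white flux bottle 48 mm across, 85 high, standing; origin under its centre.
- side_cutters: bystander: side cutters with blue handles lying flat, about 130 mm long, 14 high; origin near the middle.
- parts_tray: bystander: black divided parts tray 120 x 85 mm, 26 high; origin under its centre.
Things that resemble listed ones, but are neither listed nor needed, are in the scene too. What is shaped like the start_station but blue is not meant.

How it is judged (in metres and radians):
On the way, in this order (a step that is already met when the one before it is completed fails the run):
1. the lid is pushed fully shut (value of joint lid below 0.03 rad), for 0.2 s.
2. the start key is pressed to its stop with the lid shut (value of joint start_key above 0.004 m and value of joint lid below 0.03 rad), for 0.25 s.
At the end, for the whole second after the job is handed in: The lid is shut (within 0.03 rad of its stop), the start key has been pressed at least 4 of its 5 mm for a quarter of a second with the lid shut and is up again, the counter-clear key is up, the board is within 8 mm and every bystander within 25 mm of where it began (value of joint lid below 0.03 rad and value of joint each of start_key, clear_key below 0.001 m and distance of board from where it was at the start of the episode below 0.008 m and distance of each of screwdriver, spare_board, solder_reel, flux_bottle, side_cutters, parts_tray from where it was at the start of the episode below 0.025 m); the robot touches nothing.
It fails at once if the start key is pressed while the lid is open (value of joint start_key above 0.002 m and value of joint lid above 0.05 rad).
It fails at once if the counter-clear key is pressed (value of joint clear_key above 0.002 m).
It fails at once if the lid is raised above where it stood at any start (value of joint lid above 0.9 rad).
It fails at once if the lid is slammed (front edge faster than about 0.55 m/s) (velocity of joint lid below -2.5 rad/s).
It fails at once if the board or a bystander is lifted, carried or knocked away (distance of board from where it was at the start of the episode above 0.012 m or distance of any of screwdriver, spare_board, solder_reel, flux_bottle, side_cutters, parts_tray from where it was at the start of the episode above 0.04 m).
It also fails if it takes over 48 s, if anything falls off the work surface, if the arm or the gripper's body presses on something with over 40 N, if the wrist force passes 120 N, or if a joint passes its speed limit or range.

### The arm

A 6-joint arm with a two-finger parallel gripper is mounted at the origin on the work surface. World frame = base frame: x ahead of the robot, y to its left, z up, the work surface at z = 0. Lengths are in mm, angles in rad, forces in N, time in s.
With the tool pointing down it reaches from about 350 to 875 mm from the base axis. Payload 15.5 kg.
Tool frame: the origin (TCP) lies at the very end of the fingers, on their centre line; the grasp point (between the pads) lies 19 mm behind it; z points along the fingers, y is the direction in which the jaws open and shut (so a half turn about z gives the same grasp; the last joint's range is limited). The gripper opens to 85 mm and grips with 20 to 120 N. Pads are 22 mm wide; open, the fingers measure 114 mm over their backs; the gripper's body (76 mm by 85 mm) begins 54 mm behind the grasp point. The pads swing forward as they close: fully open they stand 13 mm farther back than shut.
Start: joints at [1.012, 0.494, 1.345, -0, 1.302, -0.096], TCP at [279.589, 558.978, 231.277] pointing down, gripper open.
Joint ranges: [-2.91, 2.91], [-0.82, 2.16], [0.22, 2.67], [-1.22, 4.37], [0.12, 2.79], [-3.08, 3.08]. Speed limits (rad/s): [1.89, 1.89, 2.57, 3.01, 3.01, 3.01].

### API

Orientations are given as a unit quaternion [x, y, z, w].
In Python, from bench import bot gives the robot as it stands.
- The arm moves only by the shell command python3 -m crank 'ROWS'. ROWS is JSON, a list of rows, each a list of 7 numbers: the turn, a rotation vector about the tool's x, y, z scaled (see below), then the shift along the tool's x, y, z scaled (see below), then the opening, from 0 (shut) to 1 (fully open). A call has 1 to 10 rows; each row shifts and turns the commanded pose from where the row before left it, along the tool's axes as they then stand; what a row does not reach is not made up. The controller multiplies each number of a shift by 15 cm and each number of a turn by 5 degrees. A row lasts 1/12 s, in which the tool goes at most 41.7 mm and 7.16 degrees, less where a joint would pass 70% of its speed; a pose out of reach is approached as far as the arm can. A call with a number of a shift or a turn outside -1 to 1 is refused whole. A call with a gripper value outside its range is refused whole. The fingers move at their own pace and stop on an object; the grip force is fixed at half the most. Time passes only in rows, so rows that do not move let the fingers close. It gives the time, the measured TCP pose, the force and the opening at its end, in the units of the state.
- bot.sense(): the state, without advancing time (a new reading comes with each control period).
- bot.grab_frame(name): name is "scene" or "top" or "wrist"; returns a dict with "pixels" (480x640x3 uint8, blue, green, red), "range_z" (480x640 float32, mm along the optical axis (not along the pixel's ray), 0 where there is no reading), "camera_matrix" (3x3 intrinsics, pixels), "k1" (the pictures are not rectified: a ray, as slopes to the right and down, at radius r is drawn at 1 + k1 r^2 times it, then the intrinsics apply), "world_to_cam" (4x4, takes a point from world to camera coordinates). Camera axes: x right, y down, z forward; pixel columns grow to the right and rows downward; lengths in mm; the calibration is good to about 2 mm. A picture is of the moment at which its call begins.
- bot.finish_job(): hands the job in, once; it reports no verdict.
The state is a dict: "time": time; "joints": joint angles; "qd": joint speeds; "joint_efforts": joint torques, N m; "tool_pos": TCP position; "eef_rot": TCP orientation; "contact_force": force on the tool from outside, world axes, zero at the start; "moment": the same for the moment, N m; "grip_width": opening from 0.0 (shut) to 1.0 (fully open).
Only numpy, scipy, OpenCV 4.12 (cv2) and the standard library are available. Lean on these libraries where they do the work, as an engineer would, in place of code of your own. Each camera call takes 0.05 s, during which the arm holds its last target. There are 200 camera calls.

## Working session

There is one attempt and no reset: what is moved stays moved. The work goes in short steps, Python scripts to look and compute and a shell command to move; the robot and the scene stay as the last step left them, time stands still between calls to the robot, and variables do not carry over. Pictures are saved under pics/ and viewed, about 8 in all and at most 12, crops included, and the job is handed in when it is done.

```bash
mkdir -p pics; ls; cat > h.py <<'E'
from bench import bot
import numpy as np, cv2
def grab(n):
    f=bot.grab_frame(n); np.savez(f'pics/{n}.npz',**f); return f
def pts(f):
    K=np.array(f['camera_matrix']);k1=float(f['k1']);T=np.array(f['world_to_cam'])
    v,u=np.mgrid[0:480,0:640].astype(float)
    p=np.stack([u.ravel(),v.ravel()],1)[:,None]
    s=cv2.undistortPoints(p,K,np.array([k1,0,0,0,0.])).reshape(480,640,2)
    return s,T
def cloud(f):
    s,T=pts(f); z=f['range_z'][...,None]
    c=np.concatenate([s*z,z],2); return (c-T[:3,3])@T[:3,:3]
def plane(f,u,v,h):
    s,T=pts(f); d=np.append(s[int(v),int(u)],1)@T[:3,:3]; o=-T[:3,:3].T@T[:3,3]
    return o+d*(h-o[2])/d[2]
E
python3 - <<'E'
from h import *
print(bot.sense())
for n in('top','scene'):
    f=grab(n);cv2.imwrite(f'pics/{n}1.png',f['pixels']);print(n,f['camera_matrix'],f['k1'],f['world_to_cam'])
E
```

```text
pics
{'time': 0.0, 'joints': array([ 1.01151428e+00,  4.94159548e-01,  1.34612737e+00,  1.21665968e-05,
        1.30247572e+00, -9.54858837e-02]), 'qd': array([ 0.00109821,  0.00175397, -0.00066958,  0.00064906, -0.00069321,
       -0.00086444]), 'joint_efforts': array([ 1.03989580e-03, -8.82146931e+01, -3.83881116e+01,  1.89091888e-04,
        9.83424950e-03, -2.37714028e-05]), 'tool_pos': array([279.39137795, 558.68566692, 230.71621554]), 'eef_rot': array([ 2.29826743e-01,  9.73231383e-01, -5.52035537e-04, -1.93667406e-04]), 'contact_force': array([-0.51750902,  0.36340494,  0.53072441]), 'moment': array([ 0.02454636, -0.01233303, -0.00355663]), 'grip_width': 1.0017144301770218}
top [[538.78973593   0.         319.28977871]
 [  0.         538.78973593 232.55224971]
 [  0.           0.           1.        ]] -0.043769796169184506 [[ 5.94629103e-03 -9.99973841e-01 -4.11807056e-03 -1.34511013e+01]
 [-9.96616047e-01 -5.58860277e-03 -8.20074539e-02  5.14463042e+02]
 [ 8.19822944e-02  4.59177539e-03 -9.96623208e-01  1.56206913e+03]
 [ 0.00000000e+00  0.00000000e+00  0.00000000e+00  1.00000000e+00]]
scene [[441.8168361    0.         317.76612805]
 [  0.         441.8168361  246.88421364]
 [  0.           0.           1.        ]] -0.08622141935707237 [[-9.92796143e-01  1.18058211e-01 -2.04469387e-02  5.35366308e+02]
 [ 8.93765150e-02  6.16056994e-01 -7.82614604e-01  1.90937028e+01]
 [-7.97976005e-02 -7.78804237e-01 -6.22170639e-01  1.41172269e+03]
 [ 0.00000000e+00  0.00000000e+00  0.00000000e+00  1.00000000e+00]]
```

View pics/top1.png

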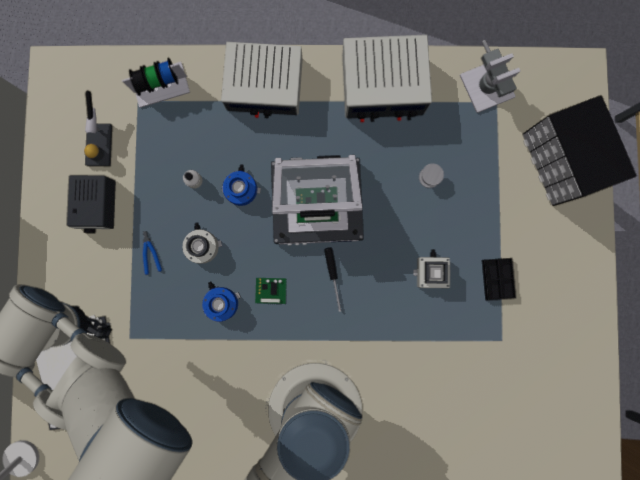

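View pics/scene1.png

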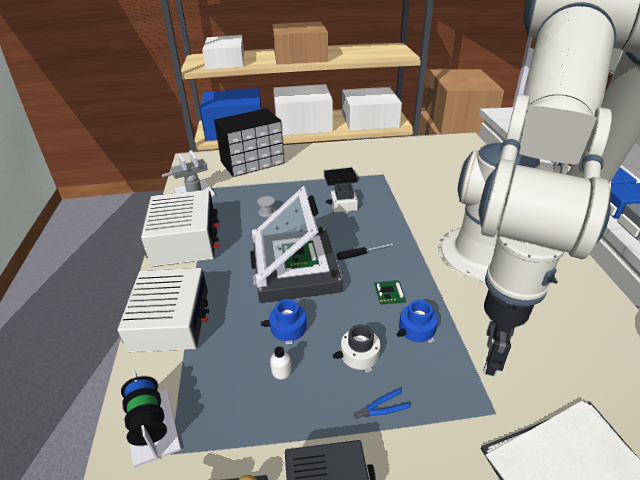

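Both views show the same layout. In the top view, START candidates are the ivory round station at (200,246) and two blue look-alikes at (240,188) and (220,305), with the square station at (434,272). Only the ivory round one fits; the fixture is at (317,205), with its lid's front bar at about row 198.

```bash
python3 - <<'E'
from h import *
f=dict(np.load('pics/top.npz'));im=f['pixels'];C=cloud(f)
cv2.imwrite('pics/crop1.png',np.hstack([cv2.resize(im[206:286,160:240],(480,480),interpolation=cv2.INTER_CUBIC),cv2.resize(im[232:312,394:474],(300,480))]))
cv2.imwrite('pics/crop2.png',cv2.resize(im[140:260,250:390],(770,600) if 0 else (700,600),interpolation=cv2.INTER_CUBIC))
hsv=cv2.cvtColor(im,cv2.COLOR_BGR2HSV)
# start station rim
for name,(u0,v0) in dict(start=(200,246),clear=(434,272)).items():
    s=C[v0-25:v0+25,u0-25:u0+25].reshape(-1,3)
    r=s[(s[:,2]>70)&(s[:,2]<86)]; k=s[(s[:,2]>50)&(s[:,2]<60)]
    print(name,len(r),r.mean(0),(r.min(0)+r.max(0))/2,np.ptp(r,axis=0)); print(' key',len(k),k.mean(0) if len(k) else 0)
    if len(r)>5:
        print(cv2.minEnclosingCircle(r[:,:2].astype(np.float32)))
# lid: points well above case
reg=C[140:260,260:375].reshape(-1,3)
print(np.histogram(reg[:,2],bins=range(0,260,10)))
L=reg[(reg[:,2]>100)&(reg[:,2]<260)]
print(len(L),L.min(0),L.max(0)); 
top=L[L[:,2]>L[:,2].max()-25]; print('front bar',len(top),top.mean(0),top.min(0),top.max(0))
c=reg[(reg[:,2]>48)&(reg[:,2]<59)]; print('case',cv2.minAreaRect(c[:,:2].astype(np.float32)))
# lid plane fit z=a x+b y+c
A=np.c_[L[:,:2],np.ones(len(L))]
for i in range(6):
    w,*_=np.linalg.lstsq(A,L[:,2],rcond=None); e=abs(A@w-L[:,2]); k=e<4; A,L=A[k],L[k]
print(len(L),w,np.arctan(np.hypot(*w[:2])),'yaw',np.arctan2(-w[1],-w[0]))
print(cv2.minAreaRect(L[:,:2].astype(np.float32)))
E
```

```text
start 178 [471.64228181 337.51539597  78.66150638] [471.24164204 337.20565504  78.62108709] [60.10695952 61.38169553 14.5045711 ]
 key 160 [472.12148807 337.48896734  53.96854004]
((471.10198974609375, 337.6252746582031), 31.87739372253418)
clear 239 [ 398.99430175 -340.84166972   78.23481378] [ 400.13858504 -342.39133645   77.73087212] [62.07241251 60.10845661 15.4516463 ]
 key 164 [ 399.01865214 -338.57658169   54.53601561]
((400.25677490234375, -342.41070556640625), 42.10556411743164)
(array([4001,  110,   96,   72,  180, 1622,  879,  125,  161,  313,  329,
        277,  263,  276,  283,  303,  266,  317,  303,  318,  316,  225,
        426,  286,   85]), array([  0,  10,  20,  30,  40,  50,  60,  70,  80,  90, 100, 110, 120,
       130, 140, 150, 160, 170, 180, 190, 200, 210, 220, 230, 240, 250]))
4273 [ 536.30422292 -119.00178222  100.00081295] [722.77273135 115.41143676 247.09480007]
front bar 733 [555.73124926  -5.59937306 231.1941799 ] [ 536.30422292 -118.21502198  222.09679325] [577.29472704 108.02528671 247.09480007]
case ((605.9135131835938, -2.5929107666015625), (240.21124267578125, 260.2896728515625), 2.758206844329834)
3206 [-9.06109673e-01 -4.36817691e-02  7.34302686e+02] 0.7367579287671572 yaw 0.04817074407088251
((621.2498168945312, -1.9535598754882812), (165.12232971191406, 230.0243377685547), 2.733790159225464)
```

View pics/crop1.png

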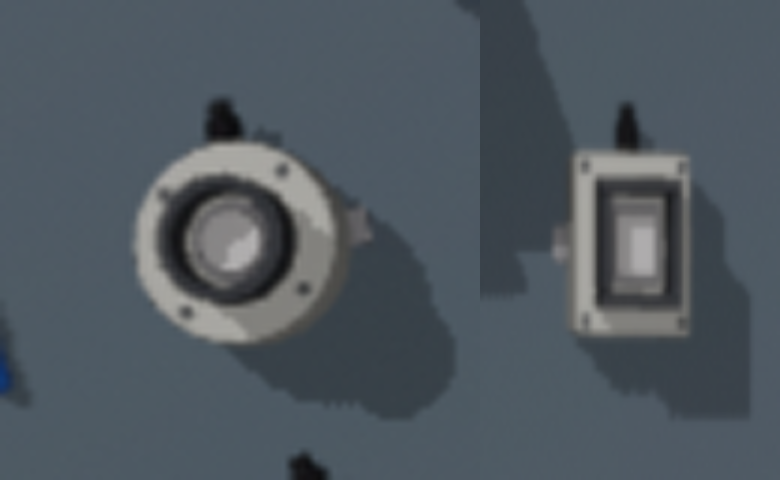

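View pics/crop2.png

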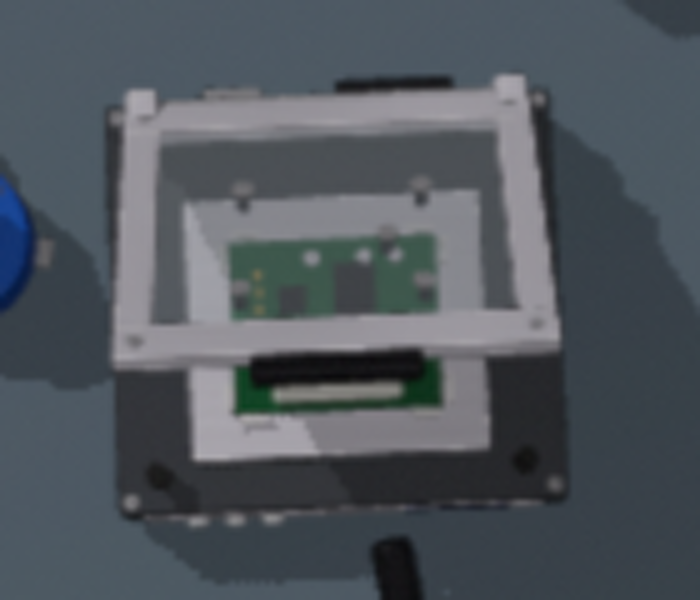

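Confirmed in the crops: the ivory round-collar station in the left crop is START, and the right crop shows the square one. The lid's front bar is at row ~330 of the last crop. Measured values:

| Item | Value |
|---|---|
| START axis | (471.5, 337.5) |
| Fixture | (606, -2.6), yaw 0.048 |
| Lid angle | 0.737 |
| lid_front | about (566, -4.5, 223) |

Next I shut the gripper, rise and square up.

```bash
python3 -m crank '[[0,0,-0.98,0,0,-0.07,0],[0,0,-0.98,0,0,-0.07,0],[0,0,-0.98,0,0,-0.07,0],[0,0,-0.98,0,0,-0.07,0],[0,0,-0.98,0,0,-0.07,0],[0,0,-0.98,0,0,-0.07,0],[0,0,0,0,0,0,0],[0,0,0,0,0,0,0]]'
cat > go.py <<'E'
import sys
from h import *
from scipy.spatial.transform import Rotation as R
s=bot.sense();Q=R.from_quat(s['eef_rot']);t=np.array(list(map(float,sys.argv[1:4])))
d=t-s['tool_pos'];print('pos',s['tool_pos'].round(1),'d',d.round(1),'tool units',(Q.inv().apply(d)/150).round(3),'xdir',np.degrees(np.arctan2(*Q.as_matrix()[[1,0],0])).round(2),'tilt',Q.as_matrix()[:,2].round(3),'F',s['contact_force'].round(1),'g',round(s['grip_width'],2),'t',s['time'])
E
python3 go.py 574 -4 290
```

```text
time: 0.77
tool_pos: [279.6, 559.0, 294.2]
eef_rot: [-0.023, 1.0, 0.0, 0.0]
contact_force: [-0.0, -0.1, -0.7]
grip_width: 0.001
pos [279.6 559.  294.2] d [ 294.4 -563.    -4.2] tool units [-1.785 -3.841  0.027] xdir -177.33 tilt [ 0.  0. -1.] F [-0.  -0.1 -0.7] g 0.0 t 0.7667
```

```bash
for i in 1 2; do python3 -m crank '[[0,0,0,-0.089,-0.192,0,0],[0,0,0,-0.089,-0.192,0,0],[0,0,0,-0.089,-0.192,0,0],[0,0,0,-0.089,-0.192,0,0],[0,0,0,-0.089,-0.192,0,0],[0,0,0,-0.089,-0.192,0,0],[0,0,0,-0.089,-0.192,0,0],[0,0,0,-0.089,-0.192,0,0],[0,0,0,-0.089,-0.192,0,0],[0,0,0,-0.089,-0.192,0,0]]'; done; python3 -m crank '[[0,0,0,0,0,0,0],[0,0,0,0,0,0,0]]'; python3 go.py 574 -4 240
python3 - <<'E'
import numpy as np
# TCP waypoints: arc of lid_front, +dx toward hinge shrinking
H=np.array([716,80.])
for th in np.linspace(.737,-.01,13):
    x=-207*np.cos(th)+5*np.sin(th); z=207*np.sin(th)+5*np.cos(th)
    print(round(th,2),(H+[x+8*th/.737,z]).round(1))
E
```

```text
time: 1.6
tool_pos: [427.2, 276.3, 293.3]
eef_rot: [-0.023, 1.0, -0.0, -0.001]
contact_force: [1.1, 1.3, -0.0]
grip_width: 0.002
time: 2.43
tool_pos: [574.7, -4.7, 293.2]
eef_rot: [-0.023, 1.0, 0.0, -0.001]
contact_force: [1.3, -0.5, -0.2]
grip_width: 0.002
time: 2.6
tool_pos: [574.7, -4.4, 293.0]
eef_rot: [-0.022, 1.0, 0.0, -0.001]
contact_force: [-0.8, 0.7, -0.2]
grip_width: 0.003
pos [574.7  -4.4 293. ] d [ -0.7   0.4 -53. ] tool units [0.004 0.003 0.353] xdir -177.47 tilt [-0.002  0.    -1.   ] F [-0.8  0.7 -0.2] g 0.0 t 2.6
0.74 [574.1 222.8]
0.67 [564.8 213.2]
0.61 [556.2 203.1]
0.55 [548.1 192.5]
0.49 [540.8 181.5]
0.43 [534.2 170. ]
0.36 [528.2 158.3]
0.3 [523.1 146.2]
0.24 [518.7 133.9]
0.18 [515.  121.3]
0.11 [512.2 108.6]
0.05 [510.1  95.8]
-0.01 [508.9  82.9]
```

```bash
python3 -m crank '[[0,0,0,0,0,0.12,0],[0,0,0,0,0,0.12,0],[0,0,0,0,0,0.1,0],[0,0,0,0,0,0.033,0],[0,0,0,0,0,0.033,0],[0,0,0,0,0,0.033,0],[0,0,0,0,0,0,0]]'; python3 go.py 565 -4 213
python3 - <<'E'
from h import *
f=grab('scene');cv2.imwrite('pics/s2.png',cv2.resize(f['pixels'][130:310,200:440],(800,600)))
E
```

```text
time: 3.18
tool_pos: [574.4, -2.8, 228.1]
eef_rot: [-0.025, 1.0, 0.0, -0.0]
contact_force: [-0.0, -0.1, -0.3]
grip_width: 0.003
pos [574.4  -2.8 228.1] d [ -9.4  -1.2 -15.1] tool units [ 0.063 -0.005  0.101] xdir -177.18 tilt [-0.  0. -1.] F [-0.  -0.1 -0.3] g 0.0 t 3.1833
```

View pics/s2.png

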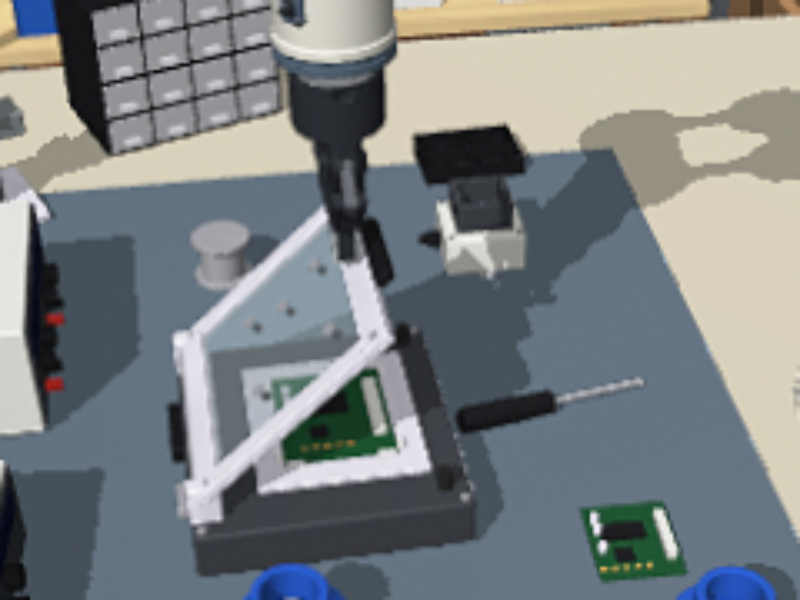

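The fingertip at (348,255) hangs just above the front bar, clear of the tab. Next I push along the arc.

```bash
python3 -m crank '[[0,0,0,0,0,0.03,0],[0,0,0,0.031,0,0.032,0],[0,0,0,0.031,0,0.032,0],[0,0,0,0.029,0,0.034,0],[0,0,0,0.029,0,0.034,0],[0,0,0,0.027,0,0.035,0]]'; python3 go.py 552 -5 198
```

```text
time: 3.73
tool_pos: [552.7, -4.3, 198.8]
eef_rot: [-0.025, 1.0, -0.0, 0.001]
contact_force: [5.6, 0.7, 1.2]
grip_width: 0.001
pos [552.7  -4.3 198.8] d [-0.7 -0.7 -0.8] tool units [ 0.005 -0.004  0.005] xdir -177.18 tilt [ 0.002 -0.    -1.   ] F [5.6 0.7 1.2] g 0.0 t 3.7333
```

```bash
python3 -m crank '[[0,0,0,0.027,0,0.036,0],[0,0,0,0.026,0,0.037,0],[0,0,0,0.024,0,0.037,0],[0,0,0,0.023,0,0.038,0],[0,0,0,0.022,0,0.038,0],[0,0,0,0.02,0,0.039,0],[0,0,0,0.02,0,0.039,0],[0,0,0,0.018,0,0.04,0],[0,0,0,0.017,0,0.041,0]]'; python3 go.py 523 -5 146
python3 - <<'E'
from h import *
f=grab('scene');cv2.imwrite('pics/s3.png',cv2.resize(f['pixels'][130:310,200:440],(800,600)))
C=cloud(f)[150:320,240:350].reshape(-1,3)
E
```

```text
time: 4.48
tool_pos: [522.8, -5.7, 146.5]
eef_rot: [-0.025, 1.0, -0.0, -0.0]
contact_force: [3.5, 0.3, 1.9]
grip_width: 0.006
pos [522.8  -5.7 146.5] d [ 0.2  0.7 -0.5] tool units [-0.001  0.005  0.004] xdir -177.17 tilt [-0. -0. -1.] F [3.5 0.3 1.9] g 0.01 t 4.4833
```

View pics/s3.png

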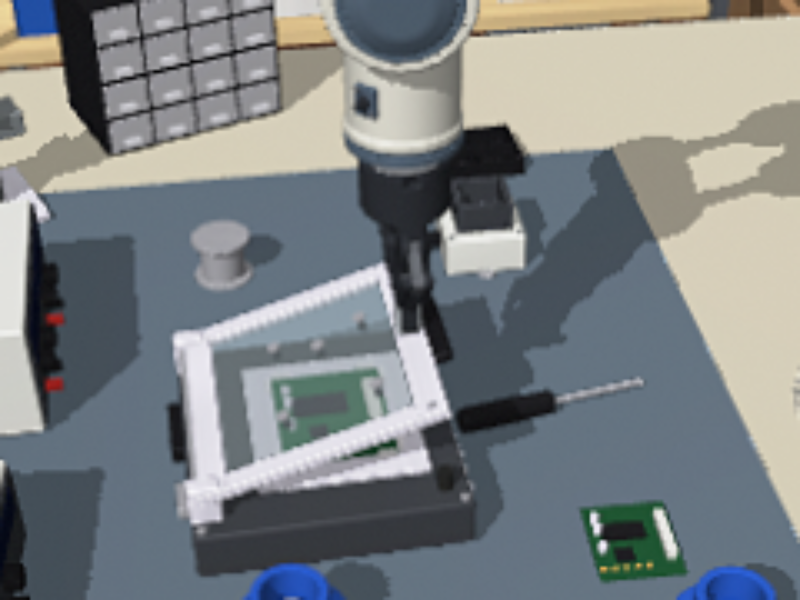

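The lid is coming down, and the fingertip at (410,325) is well on the bar. I continue to shut.

```bash
python3 -m crank '[[0,0,0,0.015,0,0.041,0],[0,0,0,0.014,0,0.041,0],[0,0,0,0.013,0,0.042,0],[0,0,0,0.012,0,0.042,0],[0,0,0,0.01,0,0.042,0],[0,0,0,0.009,0,0.042,0],[0,0,0,0.007,0,0.042,0],[0,0,0,0.006,0,0.042,0]]'; python3 go.py 509 -6 85
```

```text
time: 5.2
tool_pos: [510.1, -6.4, 96.4]
eef_rot: [-0.025, 1.0, -0.0, -0.0]
contact_force: [2.7, 0.6, 2.9]
grip_width: 0.003
pos [510.1  -6.4  96.4] d [ -1.1   0.4 -11.4] tool units [0.007 0.003 0.076] xdir -177.17 tilt [-0. -0. -1.] F [2.7 0.6 2.9] g 0.0 t 5.2
```

```bash
python3 -m crank '[[0,0,0,0.004,0,0.03,0],[0,0,0,0.003,0,0.025,0],[0,0,0,0,0,0.02,0],[0,0,0,0,0,0.01,0],[0,0,0,0,0,0,0]]'; python3 go.py 509 -6 83
```

```text
time: 5.62
tool_pos: [508.9, -6.4, 84.9]
eef_rot: [-0.025, 1.0, -0.0, -0.0]
contact_force: [-3.7, 0.2, 19.8]
grip_width: 0.001
pos [508.9  -6.4  84.9] d [ 0.1  0.4 -1.9] tool units [-0.001  0.003  0.013] xdir -177.17 tilt [-0. -0. -1.] F [-3.7  0.2 19.8] g 0.0 t 5.6167
```

20 N at z = 84.9 means it is on the stop. I hold briefly, lift clear and check.

```bash
python3 -m crank '[[0,0,0,0,0,0,0],[0,0,0,0,0,0,0],[0,0,0,0,0,0,0],[0,0,0,0,0,-0.03,0],[0,0,0,0,0,-0.1,0],[0,0,0,0,0,-0.2,0],[0,0,0,0,0,-0.2,0],[0,0,0,0,0,-0.2,0],[0,0,0,0,0,0,0]]'; python3 go.py 471.5 337.5 190
python3 - <<'E'
from h import *
f=grab('scene');C=cloud(f)
f2=grab('top');C2=cloud(f2)
# lid points: fixture frame, height of top face vs x
for n,c in(('scene',C),('top',C2)):
    p=c.reshape(-1,3)-[606,-2.6,0];a=.048
    x=p[:,0]*np.cos(a)+p[:,1]*np.sin(a);y=-p[:,0]*np.sin(a)+p[:,1]*np.cos(a)
    k=(abs(abs(y)-100)<12)&(x>-105)&(x<80)&(p[:,2]>74)&(p[:,2]<140)
    print(n,k.sum(),np.polyfit(x[k],p[k,2],1),np.median(p[k,2]))
E
```

```text
time: 6.37
tool_pos: [511.0, -6.6, 198.5]
eef_rot: [-0.025, 1.0, -0.0, 0.003]
contact_force: [1.8, -0.4, 0.6]
grip_width: -0.0
pos [511.   -6.6 198.5] d [-39.5 344.1  -8.5] tool units [0.15  2.304 0.053] xdir -177.17 tilt [ 0.006 -0.001 -1.   ] F [ 1.8 -0.4  0.6] g -0.0 t 6.3667
scene 640 [-3.93692141e-03  8.54904891e+01] 85.66067526399583
top 349 [1.98351906e-03 8.55190525e+01] 85.81863277852582
```

The lid is shut: slope about 0.004 or less and height 85.5 in both cameras. I move above START and cross-check its axis with the scene camera.

```bash
python3 - <<'E'
from h import *
f=dict(np.load('pics/scene.npz'));C=cloud(f)
for lo,hi,R in((74,82,45),(50,60,18)):
    k=(C[...,2]>lo)&(C[...,2]<hi)&(np.hypot(C[...,0]-471.5,C[...,1]-337.5)<R); p=C[k][:,:2].astype(np.float32); print(len(p),p.mean(0),cv2.minEnclosingCircle(p))
E
python3 -m crank '[[0,0,0,0.0125,0.192,0,0],[0,0,0,0.0125,0.192,0,0],[0,0,0,0.0125,0.192,0,0],[0,0,0,0.0125,0.192,0,0],[0,0,0,0.0125,0.192,0,0],[0,0,0,0.0125,0.192,0,0]]'; python3 -m crank '[[0,0,0,0.0125,0.192,0,0],[0,0,0,0.0125,0.192,0,0],[0,0,0,0.0125,0.192,0,0],[0,0,0,0.0125,0.192,0,0],[0,0,0,0.0125,0.192,0,0],[0,0,0,0.0125,0.192,0,0],[0,0,0,0,0,0,0],[0,0,0,0,0,0,0]]'; python3 go.py 471.5 337.5 90
```

```text
220 [474.46326 341.21927] ((472.37213134765625, 338.90240478515625), 33.238128662109375)
54 [472.87506 335.56424] ((473.0544738769531, 337.94818115234375), 13.844563484191895)
time: 6.97
tool_pos: [488.1, 166.8, 192.4]
eef_rot: [-0.025, 1.0, -0.0, -0.001]
contact_force: [0.6, 0.5, 0.0]
grip_width: 0.003
time: 7.63
tool_pos: [468.5, 338.4, 192.2]
eef_rot: [-0.026, 1.0, -0.001, -0.001]
contact_force: [-0.4, -1.2, -0.2]
grip_width: -0.001
pos [468.5 338.4 192.2] d [   3.    -0.9 -102.2] tool units [-0.021 -0.006  0.681] xdir -177.04 tilt [-0.002 -0.001 -1.   ] F [-0.4 -1.2 -0.2] g -0.0 t 7.6333
```

```bash
python3 -m crank '[[0,0,0,-0.022,-0.003,0.15,0],[0,0,0,0,0,0.15,0],[0,0,0,0,0,0.15,0],[0,0,0,0,0,0.15,0],[0,0,0,0,0,0.08,0],[0,0,0,0,0,0,0],[0,0,0,0,0,0,0]]'; python3 go.py 471.8 338 60
python3 - <<'E'
from h import *
f=grab('scene');cv2.imwrite('pics/s4.png',cv2.resize(f['pixels'][290:380,300:420],(800,600),interpolation=cv2.INTER_CUBIC))
E
```

```text
time: 8.22
tool_pos: [472.5, 336.2, 91.0]
eef_rot: [-0.024, 1.0, -0.001, -0.001]
contact_force: [-0.2, -0.0, 0.3]
grip_width: -0.004
pos [472.5 336.2  91. ] d [ -0.7   1.8 -31. ] tool units [0.004 0.012 0.207] xdir -177.22 tilt [-0.002 -0.001 -1.   ] F [-0.2 -0.   0.3] g -0.0 t 8.2167
```

View pics/s4.png

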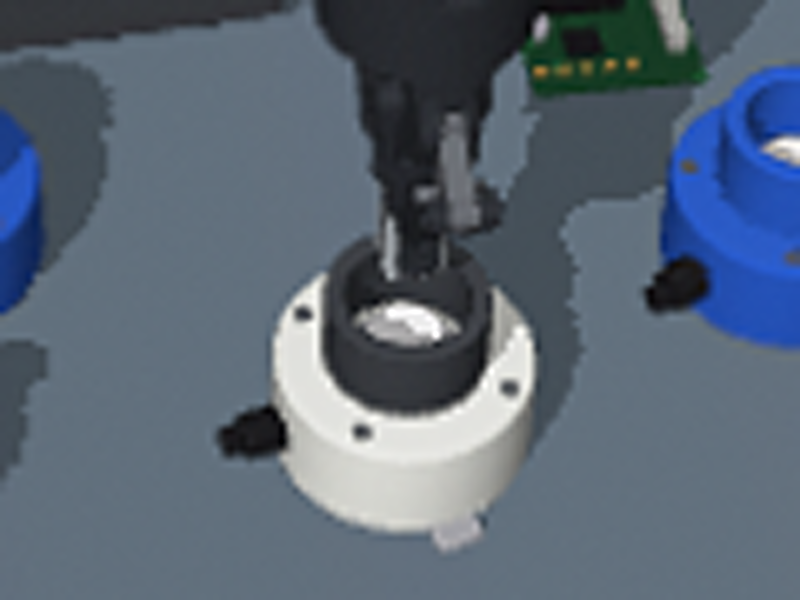

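The fingertip at about (415,270) sits over the ivory round well, whose rim centre is near (405,300). I enter the well and check the force.

```bash
python3 -m crank '[[0,0,0,0.002,0.008,0.03,0],[0,0,0,0,0,0.05,0],[0,0,0,0,0,0.06,0],[0,0,0,0,0,0.05,0],[0,0,0,0,0,0,0],[0,0,0,0,0,0,0]]'; python3 go.py 471.8 338 50
```

```text
time: 8.77
tool_pos: [472.2, 338.4, 62.6]
eef_rot: [-0.025, 1.0, -0.0, -0.001]
contact_force: [-0.5, 0.1, -0.4]
grip_width: -0.002
pos [472.2 338.4  62.6] d [ -0.4  -0.4 -12.6] tool units [ 0.003 -0.002  0.084] xdir -177.17 tilt [-0.001 -0.001 -1.   ] F [-0.5  0.1 -0.4] g -0.0 t 8.7667
```

Free inside the well. Now press.

```bash
python3 -m crank '[[0,0,0,0,0,0.03,0],[0,0,0,0,0,0.025,0],[0,0,0,0,0,0.02,0],[0,0,0,0,0,0.012,0],[0,0,0,0,0,0,0],[0,0,0,0,0,0,0]]'; python3 go.py 471.8 338 48
```

```text
time: 9.27
tool_pos: [472.9, 338.7, 50.3]
eef_rot: [-0.025, 1.0, 0.0, 0.0]
contact_force: [1.2, 0.4, 4.0]
grip_width: -0.003
pos [472.9 338.7  50.3] d [-1.1 -0.7 -2.3] tool units [ 0.007 -0.005  0.016] xdir -177.17 tilt [ 0.  0. -1.] F [1.2 0.4 4. ] g -0.0 t 9.2667
```

```bash
python3 -m crank '[[0,0,0,0,0,0.008,0],[0,0,0,0,0,0.006,0],[0,0,0,0,0,0,0],[0,0,0,0,0,0,0]]'; python3 go.py 471.8 338 48
```

```text
time: 9.6
tool_pos: [473.0, 338.8, 49.6]
eef_rot: [-0.025, 1.0, 0.0, 0.001]
contact_force: [-5.8, -3.3, 30.8]
grip_width: 0.006
pos [473.  338.8  49.6] d [-1.2 -0.8 -1.6] tool units [ 0.008 -0.005  0.011] xdir -177.17 tilt [ 0.001  0.001 -1.   ] F [-5.8 -3.3 30.8] g 0.01 t 9.6
```

31 N at z = 49.6 means the key is on its stop. I hold for a third of a second more, then draw clear straight up.

```bash
python3 -m crank '[[0,0,0,0,0,0,0],[0,0,0,0,0,0,0],[0,0,0,0,0,0,0],[0,0,0,0,0,0,0],[0,0,0,0,0,-0.03,0],[0,0,0,0,0,-0.05,0],[0,0,0,0,0,-0.08,0],[0,0,0,0,0,-0.1,0],[0,0,0,0,0,-0.15,0],[0,0,0,0,0,-0.2,0]]'; python3 -m crank '[[0,0,0,0,0,-0.2,0],[0,0,0,0,0.2,-0.2,0],[0,0,0,0,0.2,-0.1,0],[0,0,0,0,0.2,0,0],[0,0,0,0,0.2,0,0],[0,0,0,0,0,0,0],[0,0,0,0,0,0,0],[0,0,0,0,0,0,0]]'; python3 - <<'E'
from h import *
a=dict(np.load('pics/top.npz'));f=grab('top');C=cloud(f)
for n,c in(('start',(472,338)),('clear',(399,-340))):
    d=(abs(C[...,0]-c[0])<12)&(abs(C[...,1]-c[1])<12)&(C[...,2]<70); print(n,d.sum(),np.median(C[d][:,2]))
p=C.reshape(-1,3)-[606,-2.6,0];a=.048
x=p[:,0]*np.cos(a)+p[:,1]*np.sin(a);y=-p[:,0]*np.sin(a)+p[:,1]*np.cos(a)
k=(abs(abs(y)-100)<12)&(x>-105)&(x<80)&(p[:,2]>74)&(p[:,2]<140)
print(np.polyfit(x[k],p[k,2],1))
b=cv2.imread('pics/top1.png');dd=cv2.absdiff(b,f['pixels']).max(2)>50
cv2.imwrite('pics/top9.png',f['pixels']);print(bot.sense()['contact_force'],bot.sense()['time'])
E
```

```text
time: 10.43
tool_pos: [471.5, 337.9, 139.2]
eef_rot: [-0.025, 1.0, -0.001, -0.002]
contact_force: [0.4, 0.8, -0.5]
grip_width: -0.001
time: 11.1
tool_pos: [466.4, 457.4, 213.8]
eef_rot: [-0.025, 1.0, -0.0, -0.0]
contact_force: [0.4, 0.7, 0.3]
grip_width: 0.003
start 70 55.41039460703163
clear 70 55.52749831460521
[-3.22848922e-03  8.52136791e+01]
[ 0.48526133  0.25310098 -0.22798126] 11.15
```

View pics/top9.png

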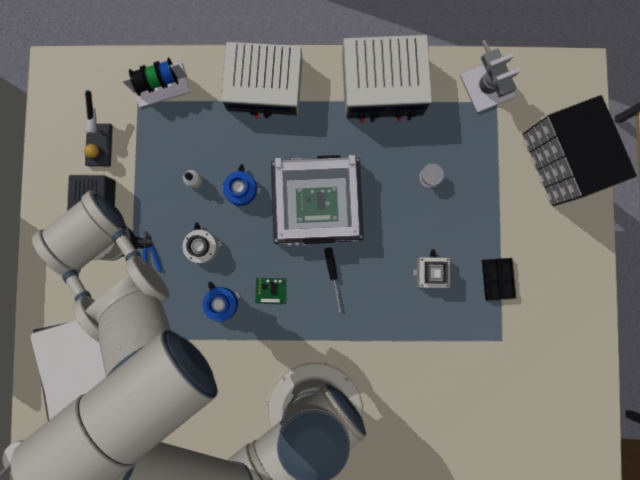

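The lid at (317,200) lies shut, and everything else is where it began. The cutters at (150,250) are partly hidden under the arm, but the tool is at z = 214. Both keys are up at 55 mm, and the arm touches nothing.

```bash
python3 -c "
from bench import bot
print(bot.finish_job())"
```

```text
the job is handed in; nothing more can be done
None
```

I pushed the lid shut along its arc over about 2 s. Then I pressed the start key in the ivory round well to its stop for at least half a second, drew clear and handed the job in at about 11 s of the 48 s allowed. No verdict was reported.

- **Lid:** it met its stop with 20 N at z = 84.9 mm. The last top view after the press gave a slope of about 0.003 and a height of 85.2 mm, so it stayed shut.
- **Start key:** pressed with 31 N at z = 49.6 mm, about 5 mm down. Both it and the counter-clear key measured up again, at about 55 mm.
- **Board and bystanders:** by eye they are where they began. I did not measure their shifts, and the side cutters were partly hidden by the arm in the last picture.
- **Clearance:** the fingertip was clear at z = 214 mm and the contact force was near zero.
- **Disagreements:** the two cameras differed by 1 to 2 mm on the start well's axis, within calibration. The first press command stopped just short of the key's stop (4 N), so I pressed about 2 mm further.

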